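Hardness reading on a hard-rubber test button

ROBOT

A 7-joint arm with a two-finger parallel gripper is mounted at the origin on a cart in front of the work surface, level with it; the furniture and walls round the work are solid. World frame = base frame: x ahead of the robot, y to its left, z up, the work surface at z = 0. Lengths are in m, angles in rad, forces in N, time in s.
With the tool pointing down it reaches from about 0.4 to 0.9 m from the base axis. Payload 5.5 kg.
Tool frame: the origin (TCP) lies midway between the tips of the shut fingers; the grasp point (between the pads) lies 19 mm behind it (manip.grip_depth is the distance from the TCP to the grasp point, in m); z points along the fingers, y is the line along which they close (so a half turn about z gives the same grasp; the last joint's range is limited). The gripper opens to 92 mm and grips with 3 to 60 N. Pads are 19 mm wide; open, the fingers measure 130 mm over their backs; the gripper's body (75 mm by 190 mm) begins 47 mm behind the grasp point.
Start: joints at [-1.036, 0.501, -0.427, 1.55, 0.221, 1.138, -0.21], TCP at [0.174, 0.626, 0.227] pointing down, gripper open.
Joint ranges: [-2.88, 2.88], [-0.31, 2.03], [-1.54, 1.56], [0.2, 2.42], [-1.41, 4.55], [0.19, 2.02], [-2.57, 2.57]. Speed limits (rad/s): [2.57, 2.57, 3.14, 3.14, 3.14, 3.14, 3.14].

INTERFACE

Orientations are given as a unit quaternion [x, y, z, w].
In Python, from bench import manip, effector, viewer gives the robot as it stands. Calls block until the motion is done:
- manip.move_pose(position, orientation): joint-space move of the TCP to a pose.
- manip.servo_line(position, ori=None, vel=0.15): straight line of the TCP; ori=None keeps the orientation; vel is the mean speed in m/s.
- manip.movej(angles): joint-space move.
- effector.open_jaws() and effector.close(f_grip=None): open the fingers fully, or close them until they stop; f_grip is the grip in N (None keeps the last).
- manip.sleep(seconds).
- manip.solve_ik(position, orientation): joint angles nearest the present ones, or None.
- viewer.get_image(name): name is "side" or "top" or "wrist"; returns the picture (420x560x3 uint8, red, green, blue); there is no depth.
- viewer.get_calibration(name): a dict with "vfov" (degrees; the focal length in pixels is half the picture's height over the tangent of half this angle, whatever the lens; pixels are square), "cx", "cy" (the principal point, pixels), "dist_coeffs" ([k1, k2, p1, p2, k3] as OpenCV has them; the pictures are not rectified), "eye" and "attitude" of the camera in the world. Camera axes: x right, y down, z forward; pixel columns grow to the right and rows downward; lengths in m; the calibration is good to about 2 mm. A picture is of the moment at which its call begins: read the wrist's pose just before it. get_calibration takes no time and is no camera call; for the wrist camera it gives the pose at the moment of the call.
A pose or a line that the arm cannot do raises manip.PlanningError and nothing moves.
- manip.hand_in(): hands the job in; it is judged then, once.
Readings, each from a call of its own:
- manip.current_clock(): time.
- manip.current_q(): joint angles.
- manip.current_joint_velocities(): joint speeds.
- manip.current_tau(): joint torques, N m.
- manip.current_tool_pos(): TCP position.
- manip.current_tcp_rot(): TCP orientation.
- manip.current_force(): force on the tool from outside, world axes, zero at the start.
- manip.current_wrist_torque(): the same for the moment, N m.
- manip.current_finger_gap(): finger opening in m.
- manip.current_gripper_force(): force on a finger pad.
Only numpy, scipy, OpenCV 4.12 (cv2) and the standard library are available. Lean on these libraries where they do the work, as an engineer would, in place of code of your own. Each camera call takes 0.05 s, during which the arm holds its last target. There are 200 camera calls.

TASK

Take a hardness reading: pick the thick hard-rubber button out of the steel specimen tray (leave the thin one and the small one where they lie) and lay it flat in the recess of the steel test plate, then take the dial durometer out of its wooden rest by its grip. Stand the durometer upright on the cross at the centre of the button and press it down gently, with about 10 to 20 N, until its foot sits flat on the rubber with the indenter pushed in. Finish while holding it there in the gripper with that same light push, as one does while the dial is read; do not let go.

Things in the scene. Friction and masses are not known exactly. Their poses are not given: they have to be found in the camera images.
- thick_button: disc of black hard rubber (hardly yields), 29 mm diameter, 12.5 mm thick, 20 g; both faces flat with a thin pale cross at the centre. Origin: centre of its underside, z up. It starts flat on the tray's floor; which of the three places in the tray it has varies
- thin_button: black rubber disc, 29 mm diameter but only 5 mm thick; stays in the tray. Origin: centre of its underside
- small_button: small black rubber disc, 13 mm diameter, 6.3 mm thick; stays in the tray. Origin: centre of its underside
- specimen_tray: fixed shallow stainless tray, 270 mm along its x, 130 mm along its y, walls 2 mm, rim 17 mm high, floor 2 mm above the bench. Origin: centre of its underside. The buttons lie on its long centre line, about 80 mm from one another and 55 mm from the end walls
- test_plate: fixed square steel plate, 90 x 90 mm, on four rubber feet, top 22 mm above the bench. Round recess in its middle: 33 mm diameter, 3.5 mm deep, with a 2 mm chamfer; a thick button lying in it stands 9 mm proud, its top 31 mm above the bench. Origin: centre of its underside, z up
- plate_recess (a point): centre of the recess's floor, 18.5 mm above the bench
- gauge_rest: fixed beech block, 66 x 66 x 50 mm high, with an upright bore of 20.5 mm right through its middle. Origin: centre of its underside
- durometer: dial durometer, 140 mm high, 0.2 to 0.33 kg, upright in the rest. Origin: centre of the foot's underside, z up, dial to its -x. From there up: steel barrel 18 mm wide, 30 mm long; 30 mm collar that sits on the rest (foot 20 mm above the bench); round dial case 58 mm wide (y), 26 mm thick (x), z 33 to 91 mm; square black grip 22 x 22 mm, sides along x and y, z 96 to 140 mm
- durometer_foot (a point): centre of the flat underside of the foot (18 mm diameter)
- durometer_grip (a point): middle of the square grip, 118 mm above the foot on the durometer's axis
- indenter (a joint): travel of the sprung indenter pin in the foot: 0 = standing out 3 mm below the foot, 0.003 m = pushed in flush with the foot; its spring takes 1 N at first and 5 N at the end; more push than that is carried by the foot. With the foot flat on the hard rubber it stops at about 0.0025. The dial's needle turns with it
There are look-alikes about, which are no part of the job. Of the things shaped like the thick_button, the black one is meant.

How it is judged:
By the outcome, as a careful person would: the job done as asked, in the order asked, and still so for the second after the job is handed in, while the arm keeps its last pose, push and grip.
It also fails if it takes over 64 s, if anything falls off the work surface, if the arm or the gripper's body presses on something with over 40 N, if the wrist force passes 120 N, or if a joint passes its speed limit or range.

## Working session

There is one attempt and no reset: what is moved stays moved. The work goes in short steps, each a Python script; the robot and the scene stay as the last script left them, time stands still between calls to the robot, and variables do not carry over. Pictures are saved under pics/ and viewed, at most 10 in all, crops included, and the job is handed in when it is done.

```bash
mkdir -p pics
cat > h.py <<'E'
import numpy as np, cv2
from bench import manip, effector, viewer
from scipy.spatial.transform import Rotation as R
def snap(n,f):
    c=viewer.get_calibration(n); im=viewer.get_image(n); cv2.imwrite(f'pics/{f}.png',im[:,:,::-1]); return im,c
def K(c):
    f=210/np.tan(np.radians(c['vfov'])/2); return np.array([[f,0,c['cx']],[0,f,c['cy']],[0,0,1.]])
def rot(c):
    a=np.array(c['attitude'],float); return a if a.shape==(3,3) else R.from_quat(a).as_matrix()
def pix2w(c,uv,z):
    p=cv2.undistortPoints(np.array(uv,float).reshape(-1,1,2),K(c),np.array(c['dist_coeffs'],float)).reshape(-1,2)
    d=np.c_[p,np.ones(len(p))]@rot(c).T; e=np.array(c['eye']); return e+d*((z-e[2])/d[:,2])[:,None]
def w2pix(c,P):
    Rm=rot(c); rv,_=cv2.Rodrigues(Rm.T); return cv2.projectPoints(np.array(P,float).reshape(-1,1,3),rv,-Rm.T@np.array(c['eye']),K(c),np.array(c['dist_coeffs'],float))[0].reshape(-1,2)
E
python3 - <<'E'
from h import *
import json
cs={}
for n in('side','top','wrist'):
    im,c=snap(n,n+'0'); print(n,c)
print(manip.current_tool_pos(),manip.current_tcp_rot(),manip.current_clock(),manip.grip_depth,manip.current_finger_gap())
a=cv2.imread('pics/top0.png');cv2.imwrite('pics/top0b.png',cv2.resize(a,(800,600),interpolation=cv2.INTER_CUBIC))
E
```

```text
side {'vfov': 55.25579690199802, 'cx': 270.71228428373763, 'cy': 207.34688216010093, 'dist_coeffs': array([-0.02372988,  0.        ,  0.        ,  0.        ,  0.        ]), 'eye': array([ 0.34105305, -0.4891124 ,  0.62414651]), 'attitude': array([ 0.88786524, -0.1186941 ,  0.04773723, -0.44195948])}
top {'vfov': 48.41416931032881, 'cx': 281.79998067261533, 'cy': 211.06871086576854, 'dist_coeffs': array([0.05275092, 0.        , 0.        , 0.        , 0.        ]), 'eye': array([0.32347465, 0.16135608, 1.01481794]), 'attitude': array([-0.67658812,  0.72863941, -0.07601122,  0.07440042])}
wrist {'vfov': 61.57109251256573, 'cx': 280.7569232570028, 'cy': 212.14158379548692, 'dist_coeffs': array([-0.08232471,  0.        ,  0.        ,  0.        ,  0.        ]), 'eye': array([0.11031531, 0.6450998 , 0.38360614]), 'attitude': array([0.79019923, 0.59997675, 0.07484403, 0.10005724])}
[0.17440218 0.62562308 0.22592411] [ 1.35444866e-01  9.90784620e-01 -7.17948513e-04 -9.41097626e-05] 0.15 0.0188 0.09192493299288959
```

View pics/top0b.png

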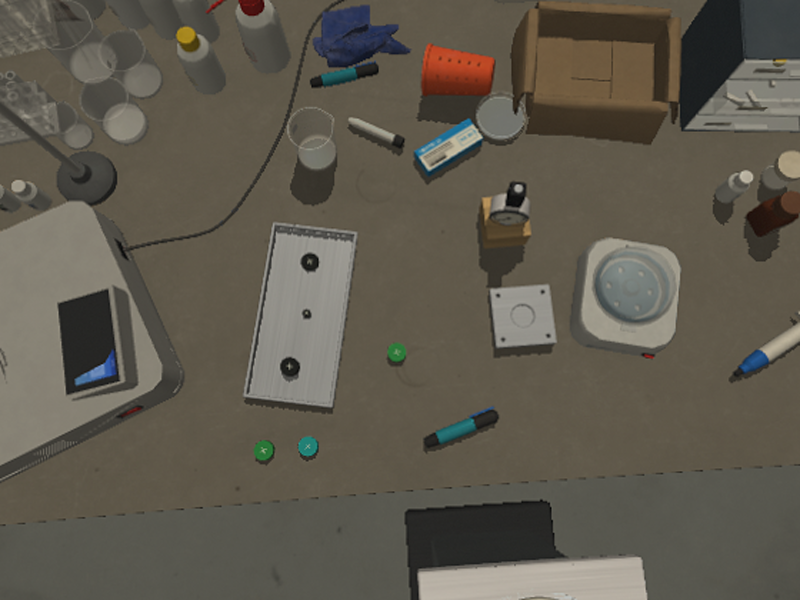

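View pics/side0.png

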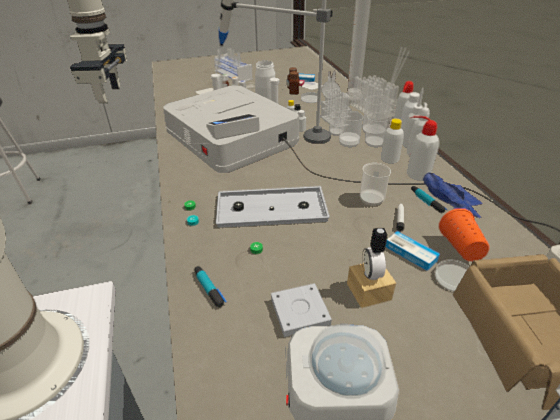

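The top view (800-px scale) shows black discs in the tray at (310,262) and (290,367), with the small one at (306,314). Green and teal look-alikes lie outside the tray. In the side view the two large black discs are at (304,205) and (238,206). I'll enlarge both views to tell thick from thin, and to see the plate and durometer.

Run:
```python
import cv2,numpy as np
s=cv2.imread('pics/side0.png');t=cv2.imread('pics/top0.png')
a=cv2.resize(s[180:232,215:335],(800,347),interpolation=cv2.INTER_CUBIC)
b=cv2.resize(t[170:272,195:225],(0,0),fx=6,fy=6)
# top crop two discs
b1=cv2.resize(t[168:198,200:235],(0,0),fx=8,fy=8,interpolation=cv2.INTER_CUBIC)
b2=cv2.resize(t[242:272,186:221],(0,0),fx=8,fy=8,interpolation=cv2.INTER_CUBIC)
o=np.zeros((600,800,3),np.uint8);o[:347]=a;o[355:595,:280]=b1;o[355:595,300:580]=b2
cv2.imwrite('pics/c1.png',o)
c=cv2.resize(t[120:250,325:400],(0,0),fx=4.6,fy=4.6,interpolation=cv2.INTER_CUBIC)
d=cv2.resize(s[220:335,265:400],(0,0),fx=3.3,fy=3.3,interpolation=cv2.INTER_CUBIC)
o=np.zeros((600,800,3),np.uint8);o[:c.shape[0],:c.shape[1]]=c;o[:d.shape[0],350:350+d.shape[1]]=d
cv2.imwrite('pics/c2.png',o)
```

```text
(no output)
```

View pics/c1.png

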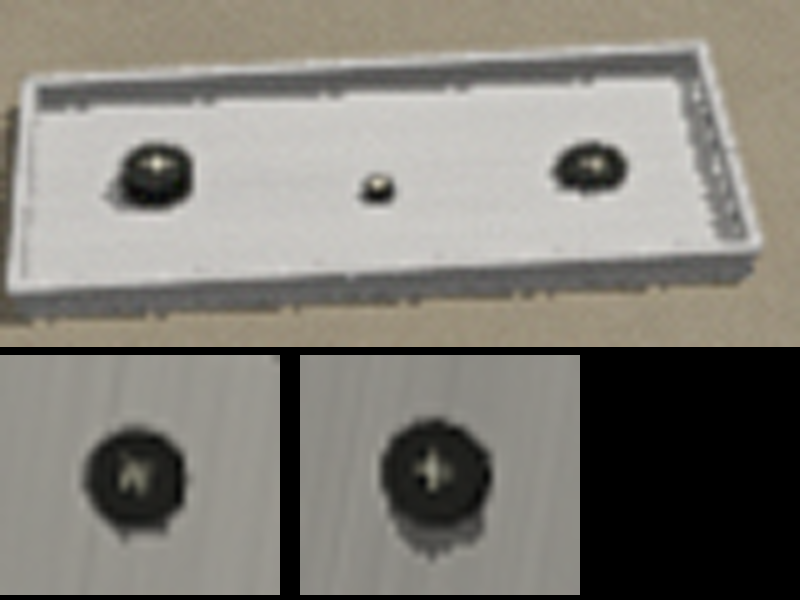

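View pics/c2.png

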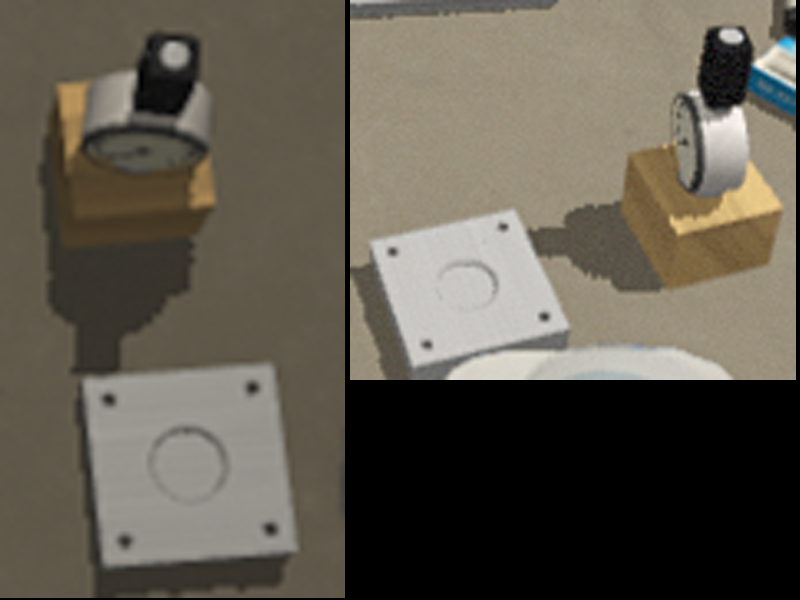

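Candidates shaped like the thick button, in full-resolution pixels:
- **Black disc, top (202,256), side (238,206):** a tall side wall and a large shadow, so this is the thick button.
- **Black disc, top (217,183), side (304,205):** thin.
- **Small black disc, side (271,208):** small.
- **Green and teal discs outside the tray:** wrong colour.

The plate recess is at about (365.5,220.7) in the top view, and the top of the durometer grip is at about (362.4,131).

Run:
```python
from h import *
c=viewer.get_calibration('top'); s=viewer.get_calibration('side')
f=lambda x,y,k,ox,oy:((x+.5)/k-.5+ox,(y+.5)/k-.5+oy)
print('button',pix2w(c,f(132,115,8,186,242),.0145), 'side',pix2w(s,f(157,163,800/120,215,180),.0145))
print('thin',pix2w(c,f(134,120,8,200,168),.007))
g=lambda x,y:f(x,y,4.6,325,120); h=lambda x,y:f(x-350,y,3.3,265,220)
pl=pix2w(c,[g(83,378),g(272,363),g(297,551),g(103,567),g(188,465)],.022);print('plate',pl,pl[:4].mean(0))
pl=pix2w(s,[h(372,241),h(516,211),h(568,329),h(415,366),h(467,287)],.022);print('plate side',pl,pl[:4].mean(0))
print('rest top',pix2w(c,[g(55,84),g(213,205),g(67,220)],.05))
print('grip top',pix2w(c,[g(174,53)],.160),pix2w(s,[h(731,36)],.160))
W=viewer.get_calibration('wrist');T=R.from_quat(manip.current_tcp_rot())
print('cam in tool',T.inv().apply(W['eye']-manip.current_tool_pos()),(T.inv().as_matrix()@rot(W)))
```

```text
button [[0.45429601 0.32875415 0.0145    ]] side [[0.45602722 0.32724633 0.0145    ]]
thin [[0.61729629 0.29218959 0.007     ]]
plate [[ 0.54885519  0.01726978  0.022     ]
 [ 0.54942093 -0.07246389  0.022     ]
 [ 0.45920159 -0.07322145  0.022     ]
 [ 0.45829244  0.01715308  0.022     ]
 [ 0.50340687 -0.0275049   0.022     ]] [ 0.50394254 -0.02781562  0.022     ]
plate side [[ 0.46178453  0.01584195  0.022     ]
 [ 0.55095514  0.01498866  0.022     ]
 [ 0.54948857 -0.07376055  0.022     ]
 [ 0.46193735 -0.07426311  0.022     ]
 [ 0.50507178 -0.03135537  0.022     ]] [ 0.5060414  -0.02929826  0.022     ]
rest top [[ 0.68605833  0.02026983  0.05      ]
 [ 0.62072752 -0.04746619  0.05      ]
 [ 0.61866694  0.02118014  0.05      ]]
grip top [[ 0.6545403  -0.01477937  0.16      ]] [[ 0.65508458 -0.01489485  0.16      ]]
cam in tool [ 0.0669736   0.00138868 -0.1578174 ] [[-4.81214779e-04 -9.68777997e-01 -2.47929348e-01]
 [ 9.99999881e-01 -4.46449237e-04 -1.96445176e-04]
 [ 7.96238960e-05 -2.47929413e-01  9.68778096e-01]]
```

```bash
cat >> h.py <<'E'
def down(psi):  # tool y (closing line) at world angle psi deg, tool z down
    p=np.radians(psi); y=np.array([np.cos(p),np.sin(p),0]); z=np.array([0,0,-1.]); x=np.cross(y,z)
    return R.from_matrix(np.c_[x,y,z]).as_quat()
def st(): print('t %.2f'%manip.current_clock(),'tcp',manip.current_tool_pos().round(4),'F',np.round(manip.current_force(),1),'gap %.4f'%manip.current_finger_gap(),'gf',np.round(manip.current_gripper_force(),1))
E
python3 - <<'E'
from h import *
T=R.from_quat(manip.current_tcp_rot()).as_matrix();print('psi now',np.degrees(np.arctan2(T[1,1],T[0,1])))
print('q',manip.current_q().round(2))
best=None
for psi in(39.4,-64.6,-140.6,115.4):
    qs=[manip.solve_ik(p,down(psi)) for p in([.455,.328,.226],[.455,.328,.0075])]
    print(psi,[None if q is None else np.round(q,2) for q in qs])
for psi in(0,90,180,-90):
    for p in ([.504,-.028,.024],[.6545,-.0148,.119],[.6545,-.0148,.26],[.504,-.028,.13]):
        q=manip.solve_ik(p,down(psi));print(psi,p,None if q is None else np.round(q,2))
E
```

```text
psi now 74.43130536639953
q [-1.04  0.5  -0.43  1.55  0.22  1.14 -0.21]
39.4 [array([-0.47,  0.32, -0.24,  1.78,  0.09,  1.05, -0.06]), array([-0.51,  0.63, -0.21,  1.91,  0.21,  0.62, -0.16])]
-64.6 [array([-0.78,  0.31,  0.13,  1.8 , -0.04,  1.04, -1.76]), array([-0.76,  0.62,  0.11,  1.92, -0.11,  0.6 , -1.7 ])]
-140.6 [array([-1.6 ,  0.7 ,  1.36,  1.82, -0.73,  1.25, -2.48]), array([-0.09,  0.77, -0.76,  1.9 ,  0.75,  0.79,  2.55])]
115.4 [array([-0.3 ,  0.34, -0.46,  1.78,  0.17,  1.06,  1.19]), array([-0.36,  0.66, -0.4 ,  1.91,  0.4 ,  0.66,  1.01])]
0 [0.504, -0.028, 0.024] [-0.09  0.52  0.11  2.06 -0.1   0.57  0.09]
0 [0.6545, -0.0148, 0.119] [-0.14  0.59  0.17  1.64 -0.12  0.92  0.07]
0 [0.6545, -0.0148, 0.26] [-0.16  0.45  0.19  1.52 -0.09  1.18  0.05]
0 [0.504, -0.028, 0.13] [-0.13  0.34  0.15  2.01 -0.07  0.79  0.07]
90 [0.504, -0.028, 0.024] [ 0.11  0.52 -0.13  2.05  0.12  0.57  1.47]
90 [0.6545, -0.0148, 0.119] [ 0.07  0.59 -0.13  1.63  0.09  0.93  1.48]
90 [0.6545, -0.0148, 0.26] [ 0.02  0.45 -0.06  1.51  0.03  1.18  1.53]
90 [0.504, -0.028, 0.13] [ 0.01  0.34 -0.01  2.01  0.    0.79  1.57]
180 [0.504, -0.028, 0.024] [-0.92  1.15  1.35  2.08 -1.29  1.18 -2.08]
180 [0.6545, -0.0148, 0.119] [-0.79  1.08  1.35  1.66 -1.09  1.33 -2.38]
180 [0.6545, -0.0148, 0.26] [-0.79  0.85  1.35  1.54 -0.83  1.43 -2.53]
180 [0.504, -0.028, 0.13] [-0.96  0.81  1.36  2.04 -0.91  1.11 -2.31]
-90 [0.504, -0.028, 0.024] [-0.29  0.55  0.35  2.06 -0.33  0.58 -1.27]
-90 [0.6545, -0.0148, 0.119] [-0.25  0.61  0.33  1.64 -0.23  0.93 -1.41]
-90 [0.6545, -0.0148, 0.26] [-0.23  0.46  0.3   1.52 -0.14  1.18 -1.48]
-90 [0.504, -0.028, 0.13] [-0.32  0.36  0.38  2.02 -0.18  0.8  -1.4 ]
```

Run:
```python
from h import *
manip.move_pose([.455,.328,.20],down(39.4)); st()
im,c=snap('wrist','w1')
print(w2pix(c,[[.455,.328,.0145]]))
```

```text
t 1.67 tcp [0.454  0.33   0.2002] F [-0.5 -0.8  0.3] gap 0.0916 gf 0.0
[[279.4879417  194.62242371]]
```

View pics/w1.png

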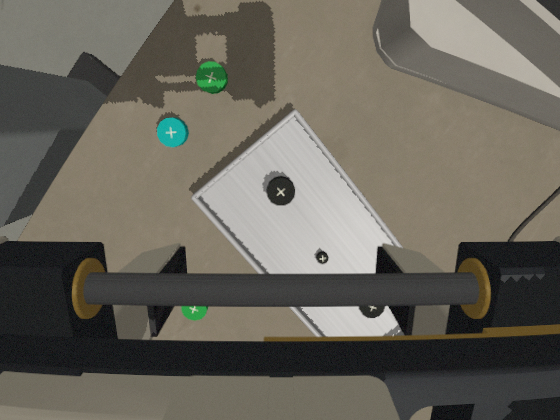

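The wrist view shows the thick button's cross at (281,191). The tray's long side runs 52° from the closing line, as planned. Now I'll grasp it.

```bash
cat >> h.py <<'E'
def go(p,psi,vel=.15,it=2):  # line then correct steady-state offset
    p=np.array(p,float); cmd=p.copy()
    for i in range(it):
        manip.servo_line(cmd,down(psi),vel=vel); manip.sleep(.25); cmd=cmd+(p-manip.current_tool_pos())
    return cmd
E
python3 - <<'E'
from h import *
manip.sleep(.3); st()
im,c=snap('wrist','w1b')
d=cv2.absdiff(im,cv2.imread('pics/w1.png')[:,:,::-1]); print('shift',d.mean())
# cross centroid near (281,191): bright pixels inside the dark disc
def cross(im,u,v,r=6):
    g=im.mean(2); yy,xx=np.mgrid[v-r:v+r+1,u-r:u+r+1]; w=np.clip(g[v-r:v+r+1,u-r:u+r+1]-70,0,None); return (w*xx).sum()/w.sum(),(w*yy).sum()/w.sum()
uv=cross(im,281,191); b=pix2w(c,[uv],.0145)[0]; print(uv,b)
np.save('b.npy',b)
go([b[0],b[1],.05],39.4); st()
go([b[0],b[1],.0075],39.4,vel=.06); st()
effector.close(f_grip=12); manip.sleep(.2); st()
E
```

```text
t 2.02 tcp [0.4547 0.3285 0.2   ] F [ 0.  -0.5  0.5] gap 0.0919 gf 0.0
shift 3.8355994897959182
(np.float64(281.06381691702796), np.float64(190.01713882447828)) [0.45391273 0.33100676 0.0145    ]
t 3.97 tcp [0.4534 0.3307 0.0492] F [-0.4  0.6  0.4] gap 0.0917 gf 0.0
t 5.56 tcp [0.4537 0.3308 0.0071] F [ 0.1 -0.3  0.2] gap 0.0918 gf 0.0
t 6.77 tcp [0.4536 0.3309 0.0071] F [-0.3  0.4  0.3] gap 0.0284 gf 12.0
```

Run:
```python
from h import *
p=manip.current_tool_pos(); manip.servo_line([p[0],p[1],.08],vel=.12); st()
manip.move_pose([.505,-.028,.2075],down(0)); manip.sleep(.5); st()
im,c=snap('wrist','w2'); print(w2pix(c,[[.505,-.029,.022]]), w2pix(c,[manip.current_tool_pos()]))
cv2.imwrite('pics/w2c.png',np.vstack([cv2.resize(im[130:330,180:380,::-1],(600,600),interpolation=cv2.INTER_CUBIC)]))
```

```text
t 7.53 tcp [0.4533 0.3305 0.0796] F [-0.6 -0.3 -1.5] gap 0.0283 gf 12.0
t 9.46 tcp [ 0.505  -0.0278  0.2074] F [-0.8 -0.8 -0.3] gap 0.0286 gf 12.0
[[281.14983009 193.61164066]] [[280.85619447 267.63788695]]
```

View pics/w2c.png

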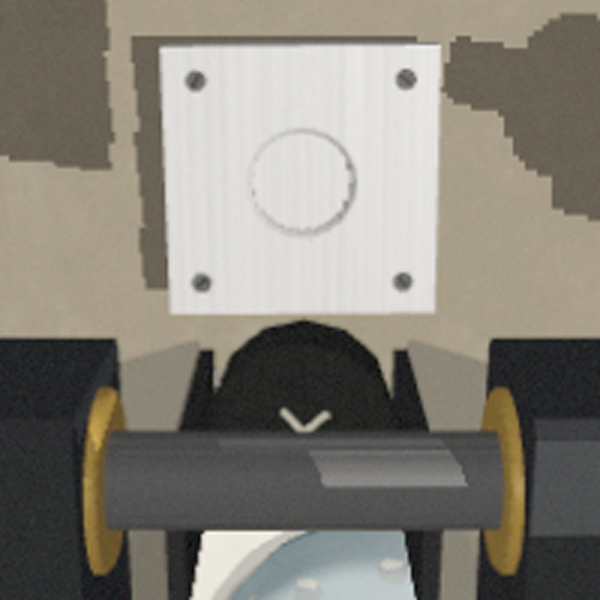

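The recess centre is at crop (302.5,182.5), which is about (280.5,190.5) in the image. The held button sits level, with its cross at about crop (304,430), image (281,273).

Run:
```python
from h import *
c=viewer.get_calibration('wrist'); t=manip.current_tool_pos(); T=R.from_quat(manip.current_tcp_rot())
rec=pix2w(c,[(303/3-.5+180,183/3-.5+130)],.0215)[0]; print('recess',rec)
zt=t[2]+.007
e=pix2w(c,[(304.5/3-.5+180,430.5/3-.5+130),(303/3-.5+180,320.5/3-.5+130)],zt)
print('held cross, front edge in tool',T.inv().apply(e-t))
np.save('rec.npy',rec)
```

```text
recess [ 0.50436973 -0.02604596  0.0215    ]
held cross, front edge in tool [[ 2.44696486e-04  7.94154100e-05 -7.00001020e-03]
 [ 1.81392667e-02 -1.40146838e-04 -7.00023470e-03]]
```

Run:
```python
from h import *
r=np.load('rec.npy')
go([r[0],r[1],.05],0,vel=.15); st()
cmd=go([r[0],r[1],.031],0,vel=.06,it=2); st()
for z in(.029,.027,.0255,.0242):
    manip.servo_line([cmd[0],cmd[1],cmd[2]-.031+z],vel=.03); manip.sleep(.1); st()
    if abs(manip.current_force()[2])>8: break
```

```text
t 11.46 tcp [ 0.5039 -0.026   0.0493] F [ 0.9 -0.   0.2] gap 0.0284 gf 12.0
t 12.67 tcp [ 0.5041 -0.026   0.0308] F [-1.   0.1 -0.6] gap 0.0285 gf 12.0
t 13.02 tcp [ 0.5043 -0.0261  0.0289] F [-0.5  0.1 -0.3] gap 0.0286 gf 12.0
t 13.37 tcp [ 0.5043 -0.0261  0.0269] F [-0.6  0.2  0. ] gap 0.0281 gf 12.0
t 13.72 tcp [ 0.5043 -0.0261  0.0254] F [ 0.7 -0.2 -0.9] gap 0.0286 gf 12.0
t 14.07 tcp [ 0.5043 -0.0261  0.0242] F [-0.4  0.3  0.2] gap 0.0283 gf 12.0
```

Run:
```python
from h import *
p=manip.current_tool_pos()
manip.servo_line([p[0],p[1],.0237],vel=.03); manip.sleep(.1); st()
effector.open_jaws(); st()
manip.servo_line([p[0],p[1],.21],vel=.2); manip.sleep(.4); st()
im,c=snap('wrist','w3'); 
a=cv2.resize(im[130:250,220:340,::-1],(400,400),interpolation=cv2.INTER_CUBIC)
tc=np.array([.6545,-.0148,.30])
manip.move_pose(tc,down(0)); manip.sleep(.5); st()
im,c=snap('wrist','w4'); u,v=w2pix(c,[[.6545,-.0148,.16]])[0]; print(u,v, w2pix(c,[[.6545,-.0148,.05]]))
b=cv2.resize(im[20:260,180:380,::-1],(400,480),interpolation=cv2.INTER_CUBIC)
o=np.zeros((480,800,3),np.uint8);o[:400,:400]=a;o[:,400:]=b;cv2.imwrite('pics/c3.png',o)
```

```text
t 14.42 tcp [ 0.5044 -0.0261  0.0237] F [-0.2  0.1  0.1] gap 0.0282 gf 12.0
t 15.53 tcp [ 0.5043 -0.0261  0.0237] F [-0.7 -0.6 -1. ] gap 0.0918 gf 0.0
t 17.02 tcp [ 0.5042 -0.0261  0.2096] F [0.7 0.4 0.4] gap 0.0914 gf 0.0
t 18.30 tcp [ 0.6543 -0.0149  0.3001] F [ 0.  -0.2 -0.1] gap 0.0916 gf 0.0
281.32216334653845 202.63019501708982 [[281.33549641 181.64837899]]
```

View pics/c3.png

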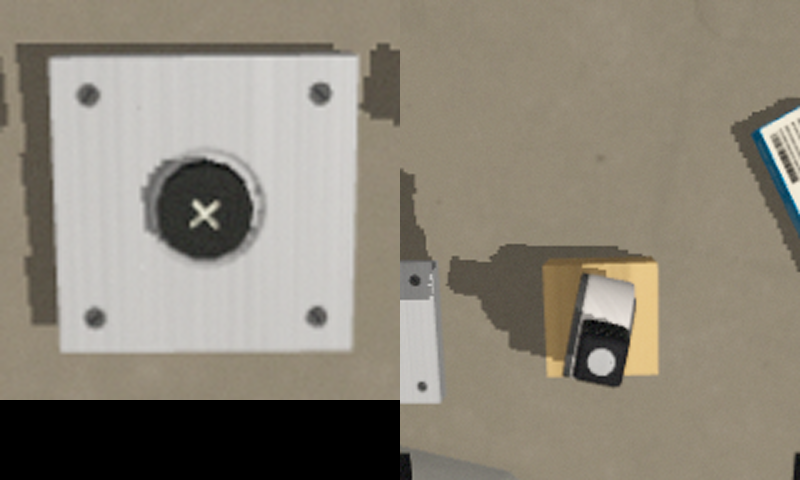

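The button lies in the recess, and its cross is at crop (204,213). The durometer's grip cap is at crop (601,362), image (280.3,200.8), and it's turned about 10° clockwise. I'll enlarge the grip to get its yaw.

Run:
```python
from h import *
c=viewer.get_calibration('wrist'); print('cap',pix2w(c,[(280.25,200.75)],.16),'tcp',manip.current_tool_pos())
im=cv2.imread('pics/w4.png'); cv2.imwrite('pics/c4.png',cv2.resize(im[150:220,250:310],(514,600),interpolation=cv2.INTER_CUBIC))
# cross of the placed button; camera pose then = now shifted by the TCP difference
c['eye']=c['eye']+np.array([.5042,-.0261,.2096])-manip.current_tool_pos()
w=cv2.imread('pics/w3.png').mean(2); u0,v0=281,193
yy,xx=np.mgrid[v0-8:v0+9,u0-8:u0+9]; g=np.clip(w[v0-8:v0+9,u0-8:u0+9]-80,0,None); uv=((g*xx).sum()/g.sum(),(g*yy).sum()/g.sum())
b=pix2w(c,[uv],.031)[0]; print('cross',uv,b); np.save('cross.npy',b)
```

```text
cap [[ 0.6536594  -0.01310978  0.16      ]] tcp [ 0.6544101  -0.01485094  0.30006285]
cross (np.float64(280.9585865195849), np.float64(193.5060297279611)) [ 0.50401978 -0.02574492  0.031     ]
```

View pics/c4.png

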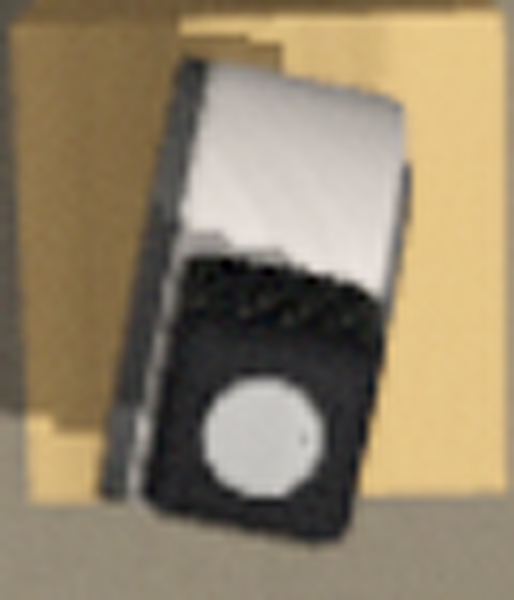

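The case edge runs (190,60) to (105,500) and the grip edge (150,508) to (320,540). Both give about 11° clockwise, so the closing line is −11°.

Run:
```python
from h import *
g=np.array([.6537,-.0131])
manip.move_pose([g[0],g[1],.25],down(-11)); 
go([g[0],g[1],.19],-11,vel=.15); st()
go([g[0],g[1],.119],-11,vel=.08); st()
effector.close(f_grip=55); manip.sleep(.3); st()
```

```text
t 19.97 tcp [ 0.6528 -0.0131  0.1885] F [ 0.4  0.3 -0. ] gap 0.0918 gf 0.0
t 21.73 tcp [ 0.6533 -0.0131  0.1184] F [0.3 0.  0.3] gap 0.0916 gf 0.0
t 23.12 tcp [ 0.6533 -0.0131  0.1184] F [ 0.9  0.1 -0.6] gap 0.0217 gf 55.0
```

Run:
```python
from h import *
p=manip.current_tool_pos(); b=np.load('cross.npy')
manip.servo_line([p[0],p[1],.165],vel=.06); st()
manip.servo_line([p[0],p[1],.20],vel=.12); st()
manip.servo_line([b[0],b[1],.19],vel=.15); manip.sleep(.3)
go([b[0],b[1],.150],-11,vel=.1); st()
F=np.mean([manip.current_force() for _ in range(5)],0); print(F); T=R.from_quat(manip.current_tcp_rot()).as_matrix(); print(T[:,2])
im,c=snap('side','s5'); k,_=snap('wrist','w5'); t,ct=snap('top','t5')
u,v=map(int,w2pix(c,[[b[0],b[1],.06]])[0]); a=cv2.resize(im[v-50:v+50,u-50:u+50,::-1],(400,400),interpolation=cv2.INTER_CUBIC)
d=cv2.resize(k[130:290,200:360,::-1],(400,400),interpolation=cv2.INTER_CUBIC)
cv2.imwrite('pics/c5.png',np.hstack([a,d])); print(u,v,w2pix(c,[[b[0],b[1],.031],[b[0],b[1],.0516]]))
```

```text
t 24.04 tcp [ 0.6529 -0.0131  0.1646] F [ 0.1  0.1 -3.9] gap 0.0220 gf 55.0
t 24.48 tcp [ 0.6535 -0.0131  0.2002] F [-0.  -0.3 -2.5] gap 0.0216 gf 55.0
t 27.23 tcp [ 0.5035 -0.0257  0.1493] F [ 0.4 -0.8 -2.8] gap 0.0218 gf 55.0
[ 0.37382653 -0.75135685 -2.7672539 ]
[ 4.12924728e-05 -9.52150689e-06 -9.99999999e-01]
299 290 [[298.75982125 301.32138674]
 [299.01430222 293.9971382 ]]
```

View pics/c5.png

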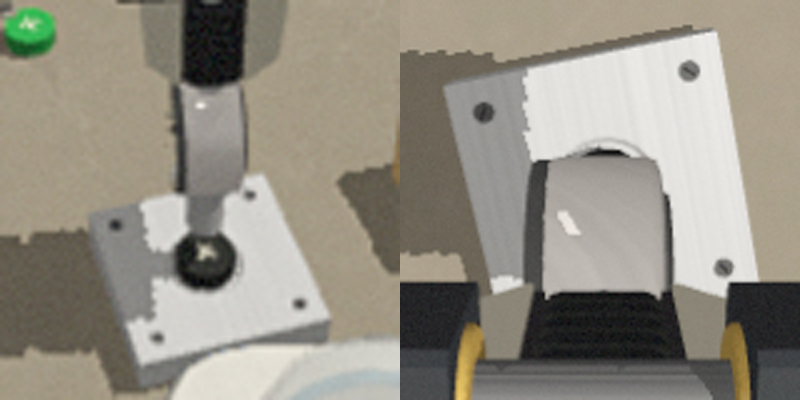

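In the side view the durometer hangs upright above the button, with the foot at crop (205,232) and the cross at (206,252). I'll use the last view to check the centring. It overlays, on the enlarged side picture, where a foot exactly over the seen cross should be.

Run:
```python
from h import *
c=viewer.get_calibration('side'); b=np.load('cross.npy'); p=manip.current_tool_pos()
im=cv2.imread('pics/s5.png'); u0,v0,k=282,278,12
g=im[285:320,285:316].mean(2)
x=pix2w(c,[(300.1,302.6)],.031)[0]; print('cross by side cam',x,'tcp',p)
a=cv2.resize(im[v0:v0+46,u0:u0+36],None,fx=k,fy=k,interpolation=cv2.INTER_CUBIC)
th=np.linspace(0,2*np.pi,48,endpoint=False)
def ring(img,xy,z,r,col):
    for q in w2pix(c,np.c_[xy[0]+r*np.cos(th),xy[1]+r*np.sin(th),np.full(48,z)]):
        cv2.circle(img,tuple(int(round(s)) for s in ((q-[u0,v0]+.5)*k-.5)),1,col,-1)
o=a.copy(); fz=p[2]-.0984
ring(o,x,.031,.0145,(0,255,255)); ring(o,x,fz,.009,(0,0,255)); ring(o,x,fz+.025,.009,(0,0,255))
out=np.hstack([a,o])[:600,:]; out=cv2.resize(out,(800,int(out.shape[0]*800/out.shape[1]))); print(out.shape); cv2.imwrite('pics/c6.png',out)
```

```text
cross by side cam [ 0.50549599 -0.02928856  0.031     ] tcp [ 0.50348954 -0.02572024  0.14932164]
(511, 800, 3)
```

View pics/c6.png

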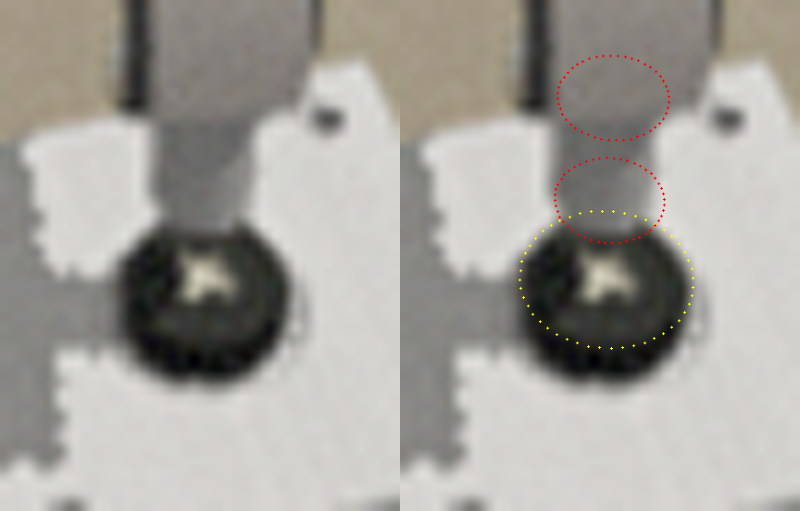

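The barrel sits at most about 1.5 mm too far in +y. Averaging all the cameras gives a target of (0.5037, −0.0266). Now I'll lower the durometer under force control.

Run:
```python
from h import *
fz=lambda n=4: np.mean([(manip.sleep(.02),manip.current_force()[2])[1] for _ in range(n)])
cmd=go([.5037,-.0266,.137],-11,vel=.08,it=3); manip.servo_line(cmd,vel=.03); manip.sleep(.3); st()
f0=fz(6); print('f0',f0); z=cmd[2]
for i in range(40):
    z-=.001 if manip.current_tool_pos()[2]>.1310 else .0003
    manip.servo_line([cmd[0],cmd[1],z],vel=.02); manip.sleep(.08); f=fz()-f0
    print('%.4f %.4f %.1f'%(z,manip.current_tool_pos()[2],f),end=' | ')
    if f>12.5: break
print();manip.sleep(.3); print('push',fz(8)-f0, manip.current_wrist_torque()); st()
```

```text
t 29.49 tcp [ 0.5037 -0.0266  0.137 ] F [-0.3  0.  -1.9] gap 0.0216 gf 55.0
f0 -2.6294294548490984
0.1360 0.1360 0.2 | 0.1350 0.1350 0.0 | 0.1340 0.1340 0.1 | 0.1330 0.1330 0.5 | 0.1320 0.1321 0.8 | 0.1310 0.1311 2.4 | 0.1300 0.1301 3.5 | 0.1297 0.1298 4.3 | 0.1294 0.1295 4.5 | 0.1291 0.1292 6.5 | 0.1288 0.1292 8.8 | 0.1285 0.1292 11.9 | 0.1282 0.1292 13.9 | 
push 13.965894857738508 [-0.05926505  0.74654428  0.00526018]
t 35.23 tcp [ 0.5039 -0.0266  0.1292] F [-2.4 -0.  10.9] gap 0.0218 gf 55.0
```

Run:
```python
from h import *
manip.sleep(.6); st(); print(R.from_quat(manip.current_tcp_rot()).as_matrix()[:,2].round(4))
F=manip.current_force()[2]+2.6
if 11<F<18: print(manip.hand_in())
```

```text
t 35.83 tcp [ 0.5039 -0.0266  0.1292] F [-2.1  0.1 11.2] gap 0.0216 gf 55.0
[ 4.e-04  0.e+00 -1.e+00]
the job is handed in; nothing more can be done
None
```

I handed the job in at 35.8 s: the thick black button lies in the plate recess, and the gripper is holding the durometer upright on its cross with about 14 N. The force readings show the foot seated on the rubber, and I estimate its centring as good to 1–2 mm from the camera pictures.

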